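# Change over the tube shaker

## Robot

A 7-joint arm with a two-finger parallel gripper is mounted at the origin on the work surface. World frame = base frame: x ahead of the robot, y to its left, z up, the work surface at z = 0. Lengths are in mm, angles in rad, forces in N, time in s.
With the tool pointing down it reaches from about 400 to 850 mm from the base axis. Payload 6.9 kg.
Tool frame: the origin (TCP) lies on the centre line of the jaws, within the pads' length; the fingertips stand bot.tip_extent ahead of it and the grasp point (between the pads) lies 3 mm ahead of it (bot.tip_extent is the distance from the TCP to the fingertips, in mm); z points along the fingers, y is the line along which they close (so a half turn about z gives the same grasp; the last joint's range is limited). The gripper opens to 85 mm and grips with 20 to 120 N. Pads are 22 mm wide; open, the fingers measure 114 mm over their backs; the gripper's body (76 mm by 85 mm) begins 54 mm behind the grasp point. The pads swing forward as they close: fully open they stand 13 mm farther back than shut.
Start: joints at [1.258, 0.507, -0.238, 1.5, 0.126, 1.149, -0.155], TCP at [253.565, -571.242, 253.275] pointing down, gripper open.
Joint ranges: [-3.08, 3.08], [-0.24, 2.05], [-1.43, 1.35], [0, 2.5], [-1.52, 4.66], [0.17, 1.96], [-2.89, 2.89]. Speed limits (rad/s): [2.39, 2.39, 3.14, 3.14, 3.14, 3.14, 3.14].

## Interface

Orientations are given as a rotation vector (axis times angle).
In Python, from rig import bot gives the robot as it stands. Calls block until the motion is done:
- bot.move_pose(position, orientation): joint-space move of the TCP to a pose.
- bot.servo_line(position, rotation=None, rate=150): straight line of the TCP; rotation=None keeps the orientation; rate is the mean speed in mm/s.
- bot.goto_joints(angles): joint-space move.
- bot.open_gripper() and bot.grasp(): open the fingers fully, or close them until they stop; the grip force is fixed at half the most.
- bot.sleep(seconds).
- bot.inverse_kinematics(position, orientation): joint angles nearest the present ones, or None.
- bot.get_state(): the state.
- bot.grab_frame(name): name is "side" or "top"; returns the picture (400x640x3 uint8, red, green, blue); there is no depth.
- bot.get_calibration(name): a dict with "fx", "fy", "cx", "cy" (pixels), "world_from_camera" (4x4, takes a point from camera to world coordinates). Camera axes: x right, y up, looking along -z (the intrinsics and any distortion apply to the point x, -y, -z); pixel columns grow to the right and rows downward; lengths in mm; the calibration is good to about 2 mm. A picture is of the moment at which its call begins. get_calibration takes no time and is no camera call.
A pose or a line that the arm cannot do raises bot.MotionError and nothing moves.
- bot.finish_job(): hands the job in; it is judged then, once.
Trained networks look in the newest picture that a camera, given by its name, has taken for a name from the list of things; names that differ only in an ending like _2 or _b are one class to them, and where a whole thing is asked for, a point or a joint stands for the part that bears it (a point fixed in the world has none). Each returns a list of dicts, best first, with "conf" (0 to 1); they miss things now and then, are a little off and sometimes report something else, mostly with a low value. They report only what shows in the picture. A call takes as long as a camera call. They do not tell look-alikes from the thing itself.
- bot.boxes_of(camera, query): "point" ([column, row] as shares, 0 to 1, of the picture: columns of its width, rows of its height, amid what is visible of it).
- bot.cut_out(camera, query): "mask" (400x640 bool, what is visible of it) and "point" ([column, row] as shares, 0 to 1, of the picture: columns of its width, rows of its height, amid what is visible of it).
The state is a dict: "time_s": time; "q": joint angles; "qvel": joint speeds; "joint_efforts": joint torques, N m; "tool_pos": TCP position; "tcp_rot": TCP orientation; "wrist_force": force on the tool from outside, world axes, zero at the start; "ft_torque": the same for the moment, N m; "finger_gap": opening from 0.0 (shut) to 1.0 (fully open); "grasp_force": force on a finger pad.
Only numpy, scipy, OpenCV 4.12 (cv2) and the standard library are available. Lean on these libraries where they do the work, as an engineer would, in place of code of your own. Each camera call takes 0.05 s, during which the arm holds its last target. There are 200 camera calls.

## Task

Change over the bench shaker: first move every finished tube out of the shaker into free holes of the wooden rack, then, with the scraper block and not the fingers, sweep all the brass offcuts off the deck into its chip trough. After that load every fresh tube from the rack into the shaker's sockets, and only then turn the timer knob clockwise by four clicks. Seat all tubes fully home and never lay one down, leave the scraper block standing on its foot on the tool mat, and do not disturb the other things on the bench.

Things in the scene. Friction and masses are not known exactly. Their poses are not given: they have to be found in the camera images.
- shaker: grey bench shaker, fixed; origin at the centre of its underside, at yaw 0 x points away from the robot, y left. Housing 193 (x) by 280 mm (y), 50 high. Far half: metal block, top 105 mm up, with 3 sockets in a row. Near half: flat metal deck 50 mm up, a channel 105 mm wide (x -88.5 to +16.5 mm), y -140 to +140, between that block and a near fence 14 mm above the deck; ends open.
- trough (a point): centre of the inner floor of the steel chip trough at the deck's -y end, open on top: inside 117 mm (x) by 81 mm (shaker y -140 to -221 mm), floor 10 mm above the bench, 40 mm below the deck; three outer walls 62 mm high, the deck's end is the fourth side.
- socket0 (a point): shaker socket 0 (shaker frame x +56.5, y -80 mm): centre of the mouth, level with the block's top, of a round blind hole 34 mm across and 45 mm deep with a 3 mm bevel. Its floor is 60 mm above the bench.
- socket1 (a point): shaker socket 1 (shaker frame x +56.5, y +0 mm): centre of the mouth, level with the block's top, of a round blind hole 34 mm across and 45 mm deep with a 3 mm bevel. Its floor is 60 mm above the bench.
- socket2 (a point): shaker socket 2 (shaker frame x +56.5, y +80 mm): centre of the mouth, level with the block's top, of a round blind hole 34 mm across and 45 mm deep with a 3 mm bevel. Its floor is 60 mm above the bench.
- rack: light wooden storage rack block, fixed, 140 mm (x) by 212 mm (y) by 55 mm high, with six round blind holes, 34 mm across and 45 mm deep (floor 10 mm above the bench) with a 3 mm bevel, in two rows of three: at x -36 and +36 mm, y -72, 0 and +72 mm. Origin at the centre of its underside, x away from the robot and y to the left at yaw 0, z up.
- done0: finished tube, standing in one of the shaker's sockets at the start (one or two of them are there; None if absent): 130 mm long, about 90 g, upright: grey body 30 mm across, its lowest 7 mm tapered to 22 mm; black round cap 36 mm across from 98 to 130 mm above the foot. Origin at the centre of the foot, z towards the cap.
- done1: finished tube, standing in one of the shaker's sockets at the start (one or two of them are there; None if absent): 130 mm long, about 90 g, upright: grey body 30 mm across, its lowest 7 mm tapered to 22 mm; black round cap 36 mm across from 98 to 130 mm above the foot. Origin at the centre of the foot, z towards the cap.
- fresh0: fresh tube, looks the same as a finished one but stands in one of the rack's holes at the start (two or three of them are there; None if absent): 130 mm long, about 90 g, upright: grey body 30 mm across, its lowest 7 mm tapered to 22 mm; black round cap 36 mm across from 98 to 130 mm above the foot. Origin at the centre of the foot, z towards the cap.
- fresh1: fresh tube, looks the same as a finished one but stands in one of the rack's holes at the start (two or three of them are there; None if absent): 130 mm long, about 90 g, upright: grey body 30 mm across, its lowest 7 mm tapered to 22 mm; black round cap 36 mm across from 98 to 130 mm above the foot. Origin at the centre of the foot, z towards the cap.
- fresh2: fresh tube, looks the same as a finished one but stands in one of the rack's holes at the start (two or three of them are there; None if absent): 130 mm long, about 90 g, upright: grey body 30 mm across, its lowest 7 mm tapered to 22 mm; black round cap 36 mm across from 98 to 130 mm above the foot. Origin at the centre of the foot, z towards the cap.
- chip0: loose brass offcut, 24 by 22 by 10 mm, 20 g, lying flat on the shaker's deck between 105 mm to the trough's side (-y) and 60 mm to the other side (+y) of the middle of the deck (y 0). Origin at the centre of its underside.
- chip1: loose brass offcut, 24 by 22 by 10 mm, 20 g, lying flat on the shaker's deck between 105 mm to the trough's side (-y) and 60 mm to the other side (+y) of the middle of the deck (y 0). Origin at the centre of its underside.
- chip2: loose brass offcut, 24 by 22 by 10 mm, 20 g, lying flat on the shaker's deck between 105 mm to the trough's side (-y) and 60 mm to the other side (+y) of the middle of the deck (y 0). Origin at the centre of its underside.
- chip3: loose brass offcut, 24 by 22 by 10 mm, 20 g, lying flat on the shaker's deck between 105 mm to the trough's side (-y) and 60 mm to the other side (+y) of the middle of the deck (y 0). Origin at the centre of its underside.
- scraper: scraper block, 160 g, starts on the tool mat: black rubber foot 94 mm (its x) by 46 mm (y) by 16 mm high, on it a wooden grip rib 75 (x) by 24 mm (y) that rises to 58 mm above the underside. Origin at the centre of the underside, z up. Pinch the rib across its 24 mm; the foot spans the deck channel when its x lies along the shaker's x.
- tool_mat: thin black rubber mat, fixed, 140 mm (x) by 160 mm (y) by 3 mm; origin at the centre of its underside.
- timer: grey timer box, fixed, 90 by 90 by 50 mm, origin at the centre of its underside; the knob's axis stands over the origin. Black knob: disc 64 mm across and on it a bar grip 60 mm long, 16 mm wide, 63 to 99 mm above the bench. At zero the bar lies along the box's x, its white pointer on the -x side.
- knob (a joint): timer knob angle in rad, 0 at the start (off), grows clockwise as seen from above. Click stops every 30 degrees (0.5236 rad): let go, it springs to the nearest one; a torque of about 0.1 N m takes it over to the next. Range 0 to 10 clicks (5.24 rad).
- glue_bottle: bystander: white glue bottle, 64 mm across, 170 mm tall, origin at the centre of its underside.
- screw_tin: bystander: plain metal tin, 72 mm across, 90 mm tall, origin at the centre of its underside.
- tape_measure: bystander: tape measure, 70 by 70 by 35 mm, origin at the centre of its underside.
- screwdriver: bystander: screwdriver lying flat, 200 mm long, 26 mm thick; origin under its middle.
- wrench: bystander: open-ended wrench lying flat, 180 mm long; origin under its middle.
There are look-alikes about, which are no part of the job. What is shaped like the fresh2 but red or turquoise is not meant.

How it is judged:
By the outcome, as a careful person would: the job done as asked, in the order asked, and still so for the second after the job is handed in, with the robot touching nothing.
Of done0, done1 only 1 to 2 are there at a start; the rules pass over those that are not, and their reading is None.
Of fresh0, fresh1, fresh2 only 2 to 3 are there at a start; the rules pass over those that are not, and their reading is None.
At some moment in a run one of scraper may be knocked a few centimetres aside while the robot is not near it.
It also fails if it takes over 210 s, if anything falls off the work surface, if the arm or the gripper's body presses on something with over 40 N, if the wrist force passes 120 N, or if a joint passes its speed limit or range.

## Working session

There is one attempt and no reset: what is moved stays moved. The work goes in short steps, each a Python script; the robot and the scene stay as the last script left them, time stands still between calls to the robot, and variables do not carry over. Pictures are saved under pics/ and viewed, at most 15 in all, crops included, and the job is handed in when it is done.

```bash
ls; mkdir -p pics; python3 - <<'E'
from rig import bot
import cv2,numpy as np
for n in("top","side"):
    f=bot.grab_frame(n); cv2.imwrite(f"pics/{n}0.png",f[:,:,::-1])
    c=bot.get_calibration(n); print(n,{k:(np.round(v,3).tolist() if k!="x" else 0) for k,v in c.items()})
print(bot.get_state(), bot.tip_extent)
E
```

```text
pics
top {'fx': 387.582, 'fy': 387.582, 'cx': 322.866, 'cy': 199.285, 'world_from_camera': [[0.084, 0.974, -0.209, 331.105], [-0.996, 0.082, -0.019, -55.07], [-0.001, 0.21, 0.978, 1181.2], [0.0, 0.0, 0.0, 1.0]]}
side {'fx': 436.134, 'fy': 436.134, 'cx': 323.693, 'cy': 198.447, 'world_from_camera': [[-0.867, 0.3, -0.399, 40.457], [-0.499, -0.518, 0.695, 843.71], [0.002, 0.801, 0.598, 868.71], [0.0, 0.0, 0.0, 1.0]]}
{'time_s': 0.1, 'q': array([ 1.25850692,  0.50823123, -0.23751522,  1.50104913,  0.12572933,
        1.14887049, -0.15481082]), 'qvel': array([-0.00141917, -0.00113555,  0.00072745, -0.0019704 ,  0.00088563,
       -0.00150957,  0.00101668]), 'joint_efforts': array([-4.89466038e-03, -6.21834970e+01, -2.19426043e+00, -2.50203931e+01,
        1.26161595e-02,  7.78821908e-03,  3.29624520e-06]), 'tool_pos': array([ 253.33958677, -570.90200048,  252.52438845]), 'tcp_rot': array([-3.07180992e+00, -6.51185310e-01,  6.06725479e-04]), 'wrist_force': array([-0.49923091,  0.3399128 , -0.30650698]), 'ft_torque': array([-0.03497091, -0.06991297, -0.00844143]), 'grasp_force': 0.0, 'finger_gap': 0.9997644565427871} 22.0
```

View pics/top0.png

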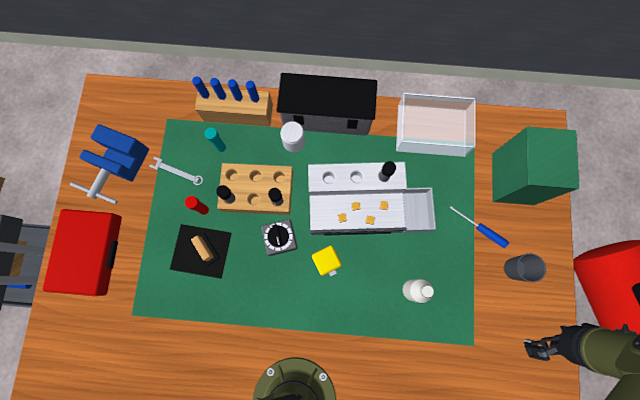

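View pics/side0.png

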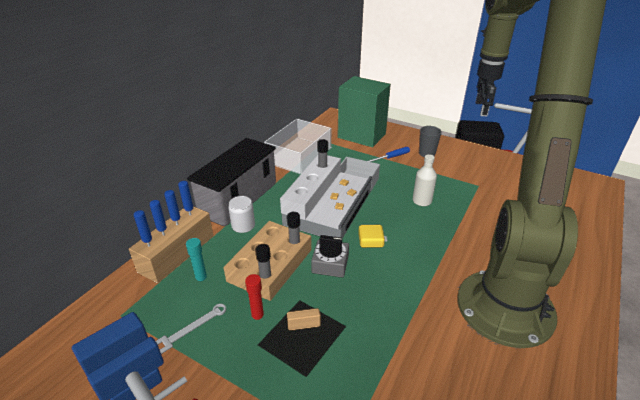

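The top view shows one finished tube in the shaker's right socket (387,170). Two fresh tubes are in the rack's near row, at (224,193) and (276,196). The look-alikes to avoid are the red tube (197,205), the turquoise tube (214,139) and the blue things in the wooden block (200–250,90). There are four chips at about (356,206), (384,205), (342,217) and (371,220), and the scraper is on the mat at (203,248). Next I'll take close crops.

```bash
python3 - <<'E'
import cv2
def grid(im,x0,y0,w,h,s,out,st):
    c=cv2.resize(im[y0:y0+h,x0:x0+w],None,fx=s,fy=s,interpolation=cv2.INTER_CUBIC)
    for x in range((x0//st+1)*st,x0+w,st):
        X=int((x-x0+.5)*s); cv2.line(c,(X,0),(X,6),(0,0,255),1); cv2.putText(c,str(x),(X-10,18),0,.4,(0,0,255),1)
    for y in range((y0//st+1)*st,y0+h,st):
        Y=int((y-y0+.5)*s); cv2.line(c,(0,Y),(6,Y),(0,0,255),1); cv2.putText(c,str(y),(8,Y+4),0,.4,(0,0,255),1)
    cv2.imwrite(out,c)
t=cv2.imread("pics/top0.png"); s=cv2.imread("pics/side0.png")
grid(t,165,150,140,135,4.4,"pics/c1.png",10)
grid(t,300,150,140,100,5.5,"pics/c2.png",10)
grid(s,220,130,170,150,4,"pics/c3.png",10)
E
```

```text
(no output)
```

View pics/c1.png

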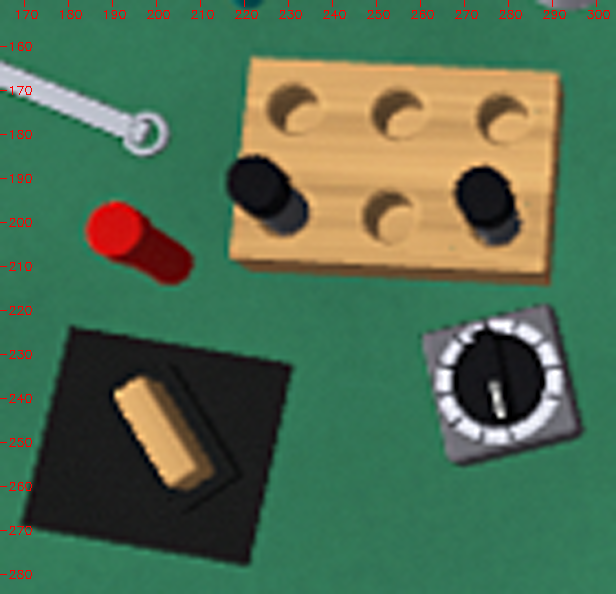

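View pics/c2.png

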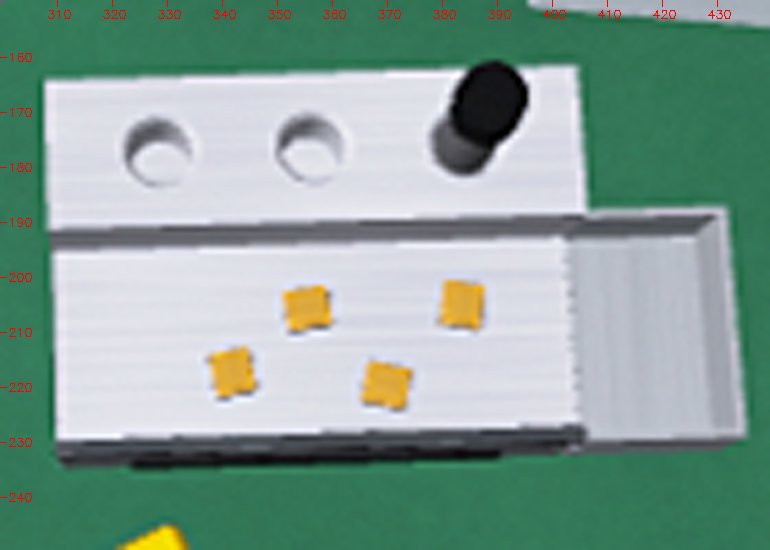

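View pics/c3.png

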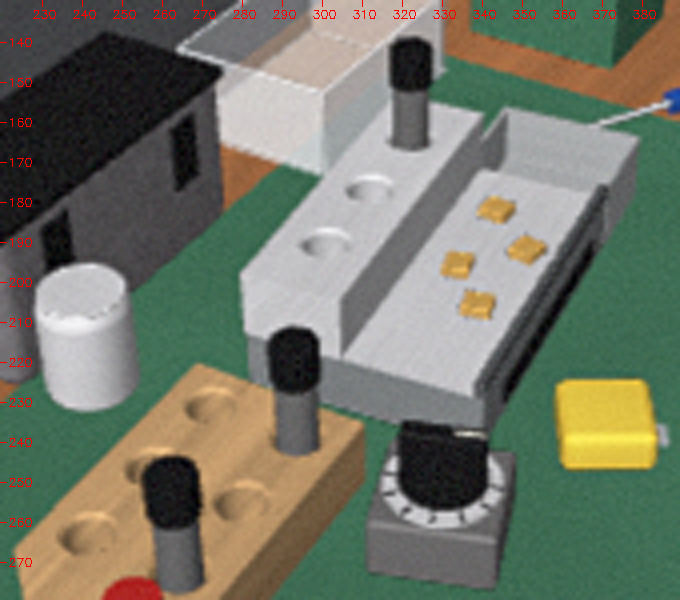

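```bash
cat > vis.py <<'E'
import numpy as np
from rig import bot
CAL={n:bot.get_calibration(n) for n in("top","side")}
def proj(n,P):
    c=CAL[n]; T=np.linalg.inv(c["world_from_camera"]); P=np.atleast_2d(P)
    q=P@T[:3,:3].T+T[:3,3]
    return np.c_[c["cx"]+c["fx"]*q[:,0]/-q[:,2], c["cy"]-c["fy"]*q[:,1]/-q[:,2]]
def onplane(n,uv,z):
    c=CAL[n]; T=c["world_from_camera"]
    d=T[:3,:3]@np.array([(uv[0]-c["cx"])/c["fx"],-(uv[1]-c["cy"])/c["fy"],-1])
    return T[:3,3]+d*(z-T[2,3])/d[2]
def place(pose,L):
    x,y,a=pose; L=np.atleast_2d(np.asarray(L,float)); c,s=np.cos(a),np.sin(a)
    return np.c_[x+c*L[:,0]-s*L[:,1], y+s*L[:,0]+c*L[:,1], L[:,2]]
E
cat > fit.py <<'E'
from vis import *
from scipy.optimize import least_squares
np.set_printoptions(precision=2,suppress=True)
C={"c1":("top",165,150,4.4),"c2":("top",300,150,5.5),"c3":("side",220,130,4.)}
def fit(name,obs,guess):
    def res(p):
        r=[]
        for crop,L,px in obs:
            n,x0,y0,s=C[crop]; uv=np.array(px)/s+[x0-.5,y0-.5]
            r.append(proj(n,place(p,L))[0]-uv)
        return np.array(r)
    f=least_squares(lambda p:res(p*[1,1,.01]).ravel(),np.array(guess)/[1,1,.01],loss="soft_l1",f_scale=.5)
    p=f.x*[1,1,.01]; print(name,p); r=res(p)
    for k in("top","side"):
        rk=[r[i] for i,o in enumerate(obs) if C[o[0]][0]==k]
        if rk: print("  ",k,np.array(rk).round(1).tolist())
    return p
r=[("c1",(70,106,55),(250,57)),("c1",(70,-106,55),(558,72)),("c1",(-70,-106,55),(548,273)),("c1",(-70,106,55),(231,261)),
("c1",(36,72,55),(294,109)),("c1",(36,0,55),(399,114)),("c1",(36,-72,55),(503,119)),("c1",(-36,0,55),(391,216)),
("c3",(36,-72,55),(211,405)),("c3",(-36,0,55),(242,502)),("c3",(36,72,55),(88,535)),
("c3",(70,-106,55),(200,363)),("c3",(-70,-106,55),(365,425))]
r=[(o[0],o[1],o[2]) for o in r]
fit("rack",r,(500,170,0)); fit("rack top only",r[:8],(500,170,0))
s=[("c2",(96.5,140,105),(45,80)),("c2",(96.5,-140,105),(578,66)),("c2",(16.5,-140,105),(586,212)),("c2",(16.5,140,105),(48,231)),
("c2",(56.5,80,105),(158,151)),("c2",(56.5,0,105),(310,148)),("c3",(56.5,0,105),(370,187)),("c3",(56.5,80,105),(326,243)),
("c3",(96.5,-140,105),(390,97)),("c3",(16.5,-140,105),(482,117)),("c3",(16.5,140,105),(342,298)),("c3",(96.5,140,105),(241,278))]
s.pop(8)
fit("shaker",s,(500,-150,0)); fit("shaker top",s[:6],(500,-150,0))
t=[("c1",(0,0,63),(498,380)),("c1",(45,45,50),(423,337)),("c1",(45,-45,50),(548,306)),("c1",(-45,-45,50),(582,434)),("c1",(-45,45,50),(458,465)),
("c3",(-45,45,50),(370,529)),("c3",(-45,-45,50),(499,543)),("c3",(45,-45,50),(516,455))]
fit("timer",t,(400,50,.3))
fit("mat",[("c1",(70,80,3),(69,326)),("c1",(70,-80,3),(292,366)),("c1",(-70,-80,3),(248,565)),("c1",(-70,80,3),(22,525))],(350,250,-.2))
fit("scraper",[("c1",(37.5,12,61),(113,395)),("c1",(37.5,-12,61),(143,376)),("c1",(-37.5,-12,61),(200,471)),("c1",(-37.5,12,61),(172,489)),
("c1",(47,-23,19),(172,363)),("c1",(-47,-23,19),(240,472)),("c1",(-47,23,19),(185,512))],(360,250,.5))
for p in((308,308),(463,304),(233,373),(387,386)): print("chip",onplane("top",(300+p[0]/5.5-.5,150+p[1]/5.5-.5),60))
for nm,p in (("L",(258,187)),("R",(484,196))): print("cap",nm,onplane("top",(165+p[0]/4.4-.5,150+p[1]/4.4-.5),140))
print("cap done",onplane("top",(300+491/5.5-.5,150+102/5.5-.5),190))
E
python3 fit.py
```

```text
rack [593.26 174.56   0.04]
   top [[-0.1, 0.4], [-0.3, -0.0], [-1.0, -0.2], [-0.5, -0.7], [0.0, -0.1], [-0.0, -0.3], [0.2, -0.4], [-0.2, -0.1]]
   side [[0.4, 0.0], [0.6, -0.1], [0.8, -0.3], [-0.3, 0.2], [0.4, -0.4]]
rack top only [592.67 173.83   0.04]
   top [[0.0, 0.7], [-0.2, 0.0], [-0.7, -0.2], [-0.2, -0.3], [0.2, 0.2], [0.2, -0.0], [0.4, -0.2], [0.1, 0.1]]
shaker [ 581.65 -131.07    0.12]
   top [[-0.4, 0.1], [-0.8, -0.3], [-0.1, -0.0], [-0.3, -0.5], [0.3, -0.1], [0.4, -0.4]]
   side [[0.4, 0.4], [0.3, 0.0], [0.6, -0.9], [-0.2, 0.7], [0.4, -0.9]]
shaker top [ 581.12 -131.44    0.11]
   top [[-0.2, 0.3], [-0.6, -0.0], [0.0, 0.2], [-0.1, -0.3], [0.4, 0.1], [0.6, -0.2]]
timer [450.87  87.24   0.33]
   top [[0.1, 0.3], [-0.6, -0.6], [0.8, -0.8], [-0.1, -0.1], [-2.2, 0.3]]
   side [[33.1, 3.1], [6.0, -23.4], [-30.0, -5.7]]
mat [394.7  323.63  -0.08]
   top [[0.0, -0.2], [0.3, -0.6], [0.1, 0.3], [-0.7, 0.3]]
scraper [399.54 306.23   0.69]
   top [[-0.2, 0.0], [0.2, -0.4], [0.7, -0.6], [-0.1, 0.2], [-0.5, -0.4], [0.4, 0.7], [-0.3, 0.5]]
chip [ 560.51 -131.07   60.  ]
chip [ 569.64 -213.74   60.  ]
chip [521.95 -93.6   60.  ]
chip [ 521.82 -175.74   60.  ]
cap L [551.48 240.84 140.  ]
cap R [557.58  98.93 140.  ]
cap done [ 642.72 -203.76  190.  ]
```

Both cameras agree to about 1 mm, so I'm starting to move: done0 from socket 0 into the rack's empty near-middle hole.

```bash
cat > arm.py <<'E'
from vis import *
from scipy.spatial.transform import Rotation as R
np.set_printoptions(precision=2,suppress=True)
SH=(581.4,-131.2,.115); RK=(593.,174.2,.04)
sock=lambda i: place(SH,(56.5,[-80,0,80][i],0))[0,:2]
hole=lambda r,c: place(RK,([-36,36][r],[-72,0,72][c],0))[0,:2]
def down(th):
    "tool down, jaws closing along world heading th (mod pi), nearest wrist solution"
    best=None
    q0=bot.get_state()["q"]; p=bot.get_state()["tool_pos"]
    for t in (th,th+np.pi):
        y=np.array([np.cos(t),np.sin(t),0]); z=np.array([0,0,-1.]); rv=R.from_matrix(np.c_[np.cross(y,z),y,z]).as_rotvec()
        q=bot.inverse_kinematics(p,rv)
        if q is not None:
            d=abs(np.array(q)-q0).max()
            if best is None or d<best[0]: best=(d,rv)
    return best[1]
def st(msg=""):
    s=bot.get_state(); print(msg,"t%.1f"%s["time_s"],"pos",s["tool_pos"],"F",s["wrist_force"],"gap %.3f gf %.1f"%(s["finger_gap"],s["grasp_force"])); return s
def to(x,y,z,rv=None,rate=250): bot.servo_line([x,y,z],rv,rate)
def lower(x,y,z0,z1,step=3,fmax=10,rate=60):
    "descend until z1 or upward force grows by fmax"
    f0=bot.get_state()["wrist_force"][2]; z=z0
    while z>z1:
        z=max(z1,z-step); bot.servo_line([x,y,z],None,rate)
        f=bot.get_state()["wrist_force"][2]-f0
        if f>fmax: break
    return z,f
G=111  # TCP above the foot when holding the cap
def pick(xy,floor,th,zt=275):
    s=bot.get_state()["tool_pos"]
    if s[2]<zt-5: to(s[0],s[1],zt)
    bot.servo_line([xy[0],xy[1],zt],down(th),250)
    to(*xy,floor+G+25); to(*xy,floor+G,rate=80); bot.grasp(); st("gripped")
    to(*xy,floor+G+8,rate=60); to(*xy,zt); st("lifted")
def drop(xy,floor,th,zt=275):
    bot.servo_line([xy[0],xy[1],zt],down(th),250)
    to(*xy,floor+G+48,rate=200)
    print("seat",lower(*xy,floor+G+48,floor+G-1,step=4,fmax=12)); st()
    bot.open_gripper(); to(*xy,zt); st("released")
E
python3 - <<'E'
from arm import *
s0=sock(0); h=hole(0,1); print(s0,h,[sock(1),sock(2)])
th=SH[2]
bot.move_pose([s0[0]-60,s0[1],320],down(th)); st()
pick(s0,60,th,zt=330)
drop(h,10,RK[2],zt=290)
import cv2
cv2.imwrite("pics/a1.png",np.vstack([bot.grab_frame("top")[130:290,150:450],bot.grab_frame("side")[130:310,200:500]])[:,:,::-1].repeat(2,0).repeat(2,1)[:, :])
E
```

```text
[ 646.71 -204.19] [557.03 172.76] [array([ 637.53, -124.72]), array([628.35, -45.25])]
 t1.9 pos [ 586.08 -206.16  319.6 ] F [-0.19  0.5   0.39] gap 0.998 gf 0.0
gripped t4.2 pos [ 646.9  -204.22  171.46] F [-0.4   0.13  2.59] gap 0.406 gf 59.6
lifted t5.2 pos [ 646.15 -204.25  328.44] F [-0.37 -0.15 -0.93] gap 0.406 gf 60.2
seat (120, np.float64(12.028406052662163))
 t11.0 pos [557.6  173.27 121.34] F [-2.13 -0.75 11.3 ] gap 0.404 gf 61.4
released t12.3 pos [556.51 172.3  288.78] F [-0.65  0.48  0.11] gap 0.996 gf 0.0
```

```bash
python3 - <<'E'
import cv2
from arm import *
im=cv2.imread("pics/a1.png"); cv2.imwrite("pics/a1s.png",cv2.resize(im,(520,590)))
for q in ("scraper",):
    for d in bot.cut_out("top",q)[:3]: print(q,d["conf"],np.array(d["point"])*[640,400],d["mask"].sum())
E
```

```text
scraper 0.93 [203.39 249.52] 347
scraper 0.75 [369.22 200.08] 7977
scraper 0.43 [384.38 202.8 ] 65
```

View pics/a1s.png

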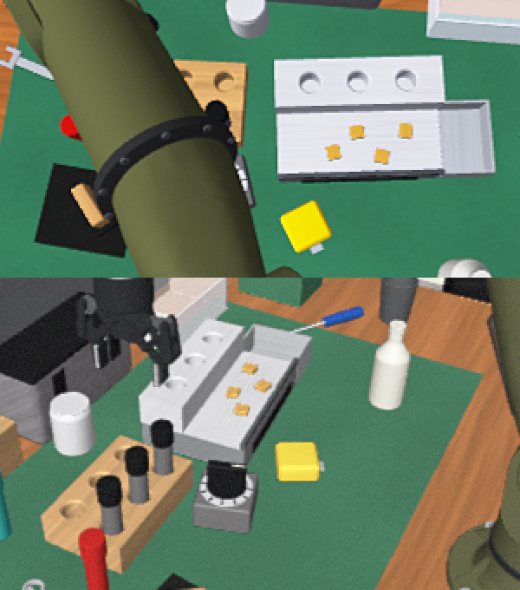

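The near row now holds done0 between the two fresh tubes, all seated, and socket 0 is empty. Next is the scraper. I'll check it hasn't been knocked by comparing wood-coloured pixels with the first side view.

```bash
cat >> arm.py <<'E'
import cv2
def rib(f):
    "wood-coloured centroid near the mat, side view"
    h=cv2.cvtColor(f[290:345,255:350],cv2.COLOR_RGB2HSV); m=(h[...,0]>8)&(h[...,0]<25)&(h[...,1]>60)&(h[...,2]>110)
    y,x=np.nonzero(m); return x.mean()+255,y.mean()+290,m.sum()
E
python3 - <<'E'
from arm import *
SC=(399.5,306.2,.69)
a=rib(cv2.imread("pics/side0.png")[:,:,::-1])
bot.servo_line([450,200,290],down(SC[2]+np.pi/2),250)
b=rib(bot.grab_frame("side")); print(a,b)
if np.hypot(a[0]-b[0],a[1]-b[1])<1:
    bot.servo_line([SC[0],SC[1],150],down(SC[2]+np.pi/2),200)
    to(SC[0],SC[1],47,rate=100); bot.grasp(); st("grip")
    to(SC[0],SC[1],60,rate=60); to(SC[0],SC[1],250); st("up")
    bot.servo_line([470,100,260],down(SH[2]+np.pi/2),250); st()
    f=bot.grab_frame("side"); cv2.imwrite("pics/b1.png",cv2.resize(f[120:320,220:420],None,fx=3,fy=3,interpolation=2)[:,:,::-1])
E
```

```text
(np.float64(297.92625368731564), np.float64(315.3687315634218), np.int64(678)) (np.float64(296.77455048409405), np.float64(314.3222683264177), np.int64(723))
```

```bash
python3 - <<'E'
from arm import *
a=cv2.imread("pics/side0.png")[270:390,230:370]; b=bot.grab_frame("side")[270:390,230:370,::-1]
cv2.imwrite("pics/b0.png",cv2.resize(np.hstack([a,b]),None,fx=2.8,fy=2.8,interpolation=2))
E
```

```text
(no output)
```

View pics/b0.png

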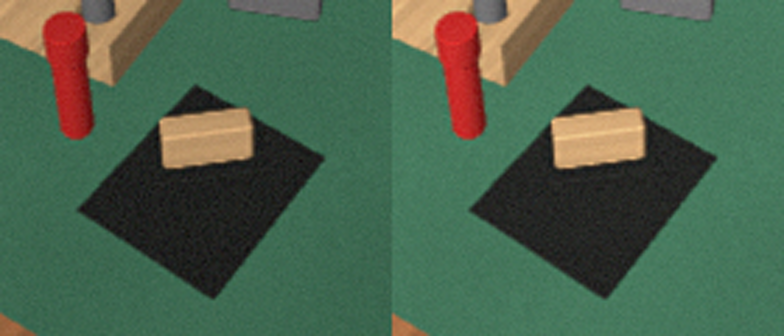

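The two crops match, with the rib at about (303,319) in both, so the scraper hasn't moved. I'll grip it now.

```bash
python3 - <<'E'
from arm import *
SC=(399.5,306.2,.69)
bot.servo_line([SC[0],SC[1],150],down(SC[2]+np.pi/2),200)
to(SC[0],SC[1],47,rate=100); bot.grasp(); st("grip")
to(SC[0],SC[1],60,rate=60); to(SC[0],SC[1],250); st("up")
r=down(SH[2]+np.pi/2)
bot.servo_line([470,100,260],r,250)
p=place(SH,(-36,108,0))[0]; bot.servo_line([p[0],p[1],190],r,200); st()
f=bot.grab_frame("side"); g=bot.grab_frame("top")
cv2.imwrite("pics/b1.png",cv2.resize(np.hstack([f[90:250,220:390],g[120:280,270:440]]),None,fx=2.3,fy=2.3,interpolation=2)[:,:,::-1])
E
```

```text
grip t16.5 pos [399.64 306.37  47.3 ] F [-0.9   0.16  5.43] gap 0.272 gf 59.1
up t17.8 pos [399.   305.5  248.72] F [ 0.64 -0.44 -1.  ] gap 0.273 gf 58.7
 t19.8 pos [533.12 -26.4  190.46] F [-0.15 -0.01 -1.23] gap 0.276 gf 58.7
```

View pics/b1.png

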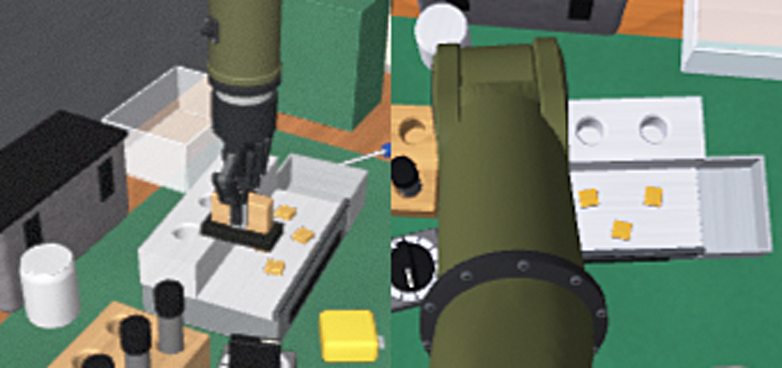

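The scraper is held level with its foot across the channel. Now I'll lower it onto the deck at the +y end and sweep.

```bash
python3 - <<'E'
from arm import *
P=lambda y,dx=0: place(SH,(-36+dx,y,0))[0]
p=P(108); to(p[0],p[1],112,rate=150)
z,f=lower(p[0],p[1],112,92.5,step=1.5,fmax=4,rate=40); s=st("touch %.1f %.1f"%(z,f))
z=z+1.0
f0=s["wrist_force"]
for y in list(range(95,-146,-12))+[-148]:
    p=P(y); bot.servo_line([p[0],p[1],z],None,70)
    s=bot.get_state(); print(y,s["wrist_force"],end=" ")
p=P(-148); bot.sleep(.5); to(p[0],p[1],180,rate=100); to(p[0]-20,p[1],280); st("end")
to(470,60,280)
f=bot.grab_frame("side"); g=bot.grab_frame("top")
cv2.imwrite("pics/b2.png",cv2.resize(np.hstack([f[90:250,220:390],g[120:280,290:460]]),None,fx=2.3,fy=2.3,interpolation=2)[:,:,::-1])
E
```

```text
touch 94.0 4.0 t23.5 pos [533.47 -28.01  94.29] F [-1.27 -0.18  2.65] gap 0.279 gf 59.2
95 [ 0.01  0.5  -1.78] 83 [ 0.65 -0.33 -1.91] 71 [ 0.16  0.67 -1.13] 59 [ 0.71  0.7  -0.75] 47 [-0.38  0.24 -0.18] 35 [-0.32 -0.58 -0.84] 23 [ 0.09  0.77 -2.06] 11 [-0.19  0.01 -1.47] -1 [-0.17 -0.44 -1.13] -13 [-0.01 -0.32 -0.68] -25 [ 0.04  0.33 -1.7 ] -37 [-0.19 -0.38 -1.37] -49 [-0.35 -0.29 -1.06] -61 [-0.91  0.52 -1.99] -73 [ 0.43 -1.01 -2.03] -85 [ 0.5  -0.55 -0.41] -97 [ 0.15 -0.24 -2.57] -109 [-0.13  1.01 -1.17] -121 [-0.04 -0.18 -1.2 ] -133 [-0.69  0.07 -0.67] -145 [-0.4   0.05 -1.69] -148 [-0.07 -0.42 -1.69] end t32.7 pos [ 542.39 -282.33  279.85] F [-0.6  -0.27 -2.78] gap 0.276 gf 59.3
```

View pics/b2.png

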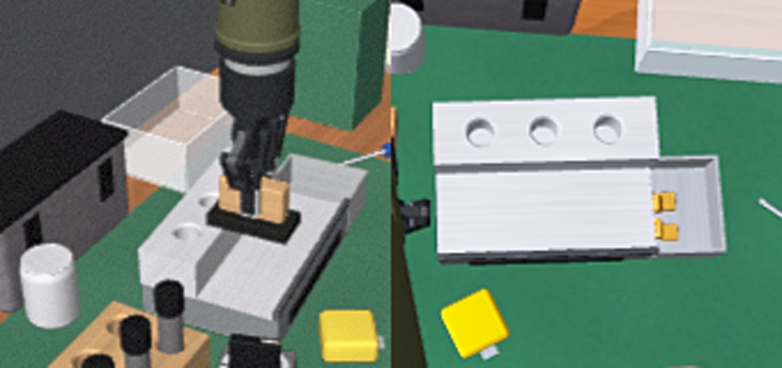

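```bash
python3 - <<'E'
from arm import *
g=bot.grab_frame("top"); c=g[180:245,375:445]
h=cv2.cvtColor(g,cv2.COLOR_RGB2HSV); m=((h[...,0]>14)&(h[...,0]<25)&(h[...,1]>150)&(h[...,2]>120)).astype(np.uint8); m[:180]=0;m[245:]=0;m[:,:300]=0;m[:,445:]=0
print(cv2.connectedComponentsWithStats(m)[2:])
cv2.imwrite("pics/b3.png",cv2.resize(c,None,fx=8,fy=8,interpolation=2)[:,:,::-1])
E
```

```text
(array([[     0,      0,    640,    400, 255890],
       [   404,    204,      9,      8,     54],
       [   405,    215,      9,      9,     56]], dtype=int32), array([[319.46, 199.49],
       [408.46, 207.02],
       [408.91, 219.82]]))
```

View pics/b3.png

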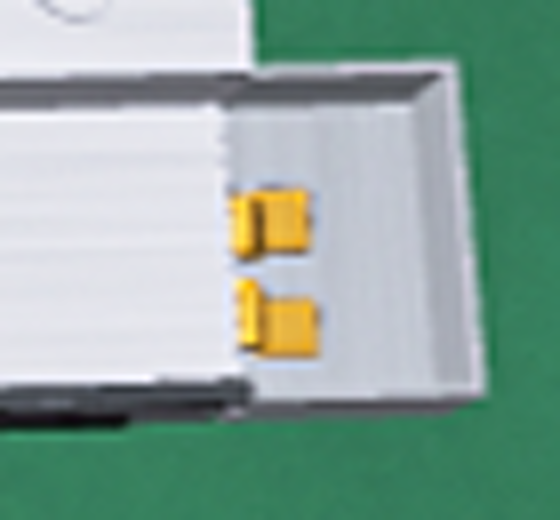

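All four chips are in the trough, two flat and two standing on edge against the deck end. The deck is clear, so the scraper goes back to the mat.

```bash
python3 - <<'E'
from arm import *
SC=(398,313,.69); r=down(SC[2]+np.pi/2)
bot.servo_line([450,200,280],r,250); to(SC[0],SC[1],150)
to(SC[0],SC[1],58,rate=120)
print(lower(SC[0],SC[1],58,46.5,step=1.5,fmax=4,rate=40)); st()
bot.open_gripper(); to(SC[0],SC[1],130,rate=120); to(450,200,290); st()
f=bot.grab_frame("side"); b0=f[270:390,230:370]
h=hole(0,0)
pick(h,10,RK[2],zt=290)
th=SH[2]; s=sock(0)
to(560,-60,340)
drop(s,60,th,zt=330)
f=bot.grab_frame("side"); g=f[100:260,240:400]
cv2.imwrite("pics/d1.png",np.hstack([cv2.resize(b0,(373,320)),cv2.resize(g,(320,320))])[:,:,::-1])
E
```

```text
(46.5, np.float64(10.836393697643185))
 t38.9 pos [398.01 313.02  47.27] F [-1.62 -1.9   9.85] gap 0.274 gf 60.8
 t41.3 pos [449.12 200.46 288.84] F [-0.05 -0.02 -0.85] gap 0.999 gf 0.0
gripped t44.1 pos [560.09 100.87 121.44] F [-0.97  0.02  3.77] gap 0.411 gf 59.4
lifted t45.2 pos [559.3  100.32 288.67] F [ 0.27  0.19 -1.12] gap 0.407 gf 60.1
seat (170, np.float64(8.29188167354989))
 t50.8 pos [ 647.34 -204.16  171.46] F [-1.58  0.58  8.77] gap 0.409 gf 61.0
released t52.1 pos [ 646.22 -204.26  328.66] F [ 0.26 -0.1  -1.64] gap 0.999 gf 0.0
```

View pics/d1.png

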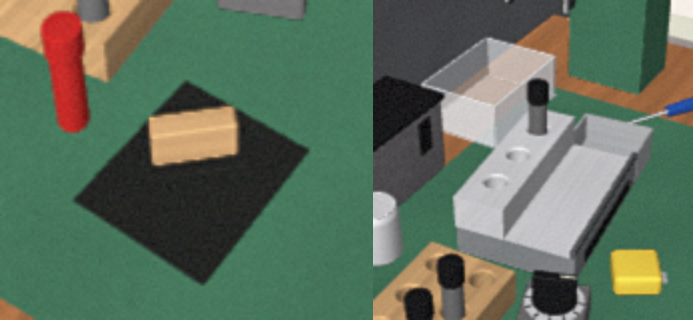

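The scraper stands on the mat and the first fresh tube is in socket 0. Next I'll load the second and refit the timer.

```bash
python3 - <<'E'
from arm import *
to(540,100,330)
pick(hole(0,2),10,RK[2],zt=290)
to(570,60,340)
drop(sock(2),60,SH[2],zt=330)
to(600,-200,330)
f=bot.grab_frame("side"); g=bot.grab_frame("top"); cv2.imwrite("pics/e_s.png",f[:,:,::-1]); cv2.imwrite("pics/e_t.png",g[:,:,::-1])
a=cv2.resize(g[205:270,245:310],None,fx=6,fy=6,interpolation=2); b=cv2.resize(f[225:290,300:365],None,fx=6,fy=6,interpolation=2)
o=np.hstack([a,b]); 
cv2.imwrite("pics/e1.png",o[:,:,::-1])
E
cat > fit2.py <<'E'
import io,contextlib
with contextlib.redirect_stdout(io.StringIO()): from fit import *
t=[("c1",(0,0,63),(498,380)),("c1",(45,45,50),(423,337)),("c1",(45,-45,50),(548,306)),("c1",(-45,-45,50),(582,434)),
("c3",(45,45,50),(370,529)),("c3",(-45,45,50),(499,543)),("c3",(-45,-45,50),(516,455))]
p=fit("timer",t,(450,87,.3))
for n,x0,y0 in(("top",245,205),("side",300,225)):
    print(n,(proj(n,place(p,[(-30,8,99),(-30,-8,99),(30,8,99),(30,-8,99)]))-[x0-.5,y0-.5])*6+([390,0] if n=="side" else 0))
E
python3 fit2.py
```

```text
gripped t56.1 pos [554.4  244.91 121.46] F [-0.8  -0.42  3.62] gap 0.413 gf 59.7
lifted t57.2 pos [553.7 244.1 288.6] F [-0.02  0.12 -0.73] gap 0.407 gf 60.1
seat (170, np.float64(9.230234609153099))
 t62.7 pos [629.02 -45.02 171.43] F [-1.62 -1.02  9.31] gap 0.409 gf 61.0
released t64.0 pos [627.84 -45.46 328.71] F [-1.43 -0.2  -0.8 ] gap 0.998 gf 0.0
timer [450.13  88.5    0.33]
   top [[-0.4, 0.5], [-1.2, -0.2], [0.2, -0.6], [-0.4, -0.1]]
   side [[-0.4, -1.2], [1.1, -0.1], [1.7, -1.1]]
top [[185.33 248.99]
 [218.92 240.42]
 [156.8  124.77]
 [190.04 116.38]]
side [[647.15  98.95]
 [652.72  74.77]
 [511.79  81.49]
 [518.78  57.69]]
```

View pics/e1.png

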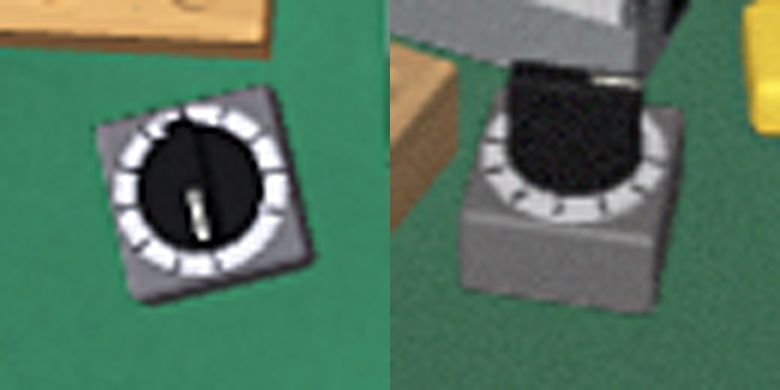

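The fit matches the knob bar (pointer end at (203,238) in the crop). Both fresh tubes are loaded, so I'll turn the knob four clicks clockwise using joint 7.

```bash
python3 - <<'E'
from arm import *
K=(450.4,88.2); th=.322+np.pi/2
cand=[]
for t in(th,th+np.pi):
    y=np.array([np.cos(t),np.sin(t),0]); z=np.array([0,0,-1.]); rv=R.from_matrix(np.c_[np.cross(y,z),y,z]).as_rotvec()
    q=bot.inverse_kinematics([*K,200],rv)
    if q is not None: cand.append((q[6],rv)); print(np.array(q))
cand=[c for c in cand if c[0]+2.2<2.85]; rv=cand[np.argmin([abs(c[0]+1) for c in cand])][1]
to(560,0,330); bot.move_pose([*K,200],rv); st()
to(*K,92,rate=100); st(); bot.grasp(); s=st("grip")
q=s["q"].copy(); head=lambda: np.degrees(np.arctan2(*R.from_rotvec(bot.get_state()["tcp_rot"]).as_matrix()[1::-1,1]))
h0=head()
for d in (5,30,60,90,121):
    a=q.copy(); a[6]+=np.radians(d); bot.goto_joints(a); s=bot.get_state(); print(d,head()-h0,s["ft_torque"],s["wrist_force"])
    if d==5 and ((head()-h0+180)%360-180)>0: print("wrong way"); raise SystemExit
bot.sleep(.3); bot.open_gripper(); to(*K,200,rate=120); to(560,-150,330); st("off")
f=bot.grab_frame("side"); g=bot.grab_frame("top")
a=cv2.resize(g[205:270,245:310],(390,390),interpolation=2); b=cv2.resize(f[100:350,230:390],(250,390),interpolation=2)
cv2.imwrite("pics/k1.png",np.hstack([a,b])[:,:,::-1])
E
```

```text
[ 0.57  0.53 -1.22  1.99  0.59  1.03  0.96]
[ 0.15  0.34 -0.53  2.    0.22  0.86 -1.75]
 t67.2 pos [451.13  87.69 200.16] F [ 0.26 -0.51 -0.16] gap 0.998 gf 0.0
 t68.4 pos [450.71  88.3   92.42] F [0.1  1.3  0.19] gap 1.001 gf 0.0
grip t69.1 pos [450.43  88.4   92.26] F [-2.33  0.35  4.95] gap 0.174 gf 58.5
5 4.621410430885234 [ 0.46  0.2  -2.17] [-1.15  1.72  2.86]
wrong way
```

Joint 7 turns the other way, and the knob only pressed against its zero stop. I'll go back, regrip with the other wrist solution and turn clockwise.

```bash
python3 - <<'E'
from arm import *
K=(450.4,88.2); th=.322+np.pi/2
s=bot.get_state(); a=s["q"].copy(); a[6]-=np.radians(5); bot.goto_joints(a); st()
bot.open_gripper(); to(*K,220,rate=120)
for t in(th,th+np.pi):
    y=np.array([np.cos(t),np.sin(t),0]); z=np.array([0,0,-1.]); rv=R.from_matrix(np.c_[np.cross(y,z),y,z]).as_rotvec()
    q=bot.inverse_kinematics([*K,220],rv)
    if q is not None and q[6]-2.2>-2.85: break
    q=None
print(np.array(q)); bot.move_pose([*K,220],rv)
to(*K,92,rate=100); bot.grasp(); s=st("grip")
q=s["q"].copy(); head=lambda: np.degrees(np.arctan2(*R.from_rotvec(bot.get_state()["tcp_rot"]).as_matrix()[1::-1,1]))
h0=head()
for d in (5,30,60,90,121):
    a=q.copy(); a[6]-=np.radians(d); bot.goto_joints(a); s=bot.get_state(); dh=(head()-h0+180)%360-180; print(d,dh,s["ft_torque"],s["wrist_force"],s["tool_pos"])
    if dh>0: raise SystemExit("wrong")
bot.sleep(.3); st(); bot.open_gripper(); to(*K,200,rate=120); to(560,-150,330); st("off")
f=bot.grab_frame("side"); g=bot.grab_frame("top")
a=cv2.resize(g[205:270,245:310],(390,390),interpolation=2); b=cv2.resize(f[100:350,230:390],(250,390),interpolation=2)
cv2.imwrite("pics/k1.png",np.hstack([a,b])[:,:,::-1])
E
```

```text
t69.6 pos [450.63  88.52  92.28] F [0.35 0.48 1.62] gap 0.176 gf 59.5
[ 0.58  0.5  -1.22  1.96  0.54  1.06  1.01]
grip t75.9 pos [450.38  88.42  92.22] F [-1.17  0.66  4.72] gap 0.176 gf 58.6
5 -4.865808435707891 [ 0.02  0.19 -0.  ] [-2.33  0.48  2.54] [450.31  88.48  92.21]
30 -29.696583089673027 [0.63 0.3  0.03] [-1.1   3.6   0.55] [450.3   88.97  92.25]
60 -59.75612117500668 [ 1.06  0.15 -0.01] [-0.85  4.76 -2.49] [450.58  89.52  92.27]
90 -89.75454975414684 [ 1.21 -0.27  0.03] [ 1.28  6.01 -4.11] [451.05  89.83  92.29]
121 -120.76588204002444 [ 1.19 -0.7   0.01] [ 3.79  6.45 -5.66] [451.67  89.9   92.29]
 t78.6 pos [451.68  89.91  92.32] F [ 3.88  6.11 -6.64] gap 0.172 gf 58.5
off t81.7 pos [ 559.48 -148.8   329.64] F [-0.33  0.72 -0.55] gap 1.000 gf 0.0
```

View pics/k1.png

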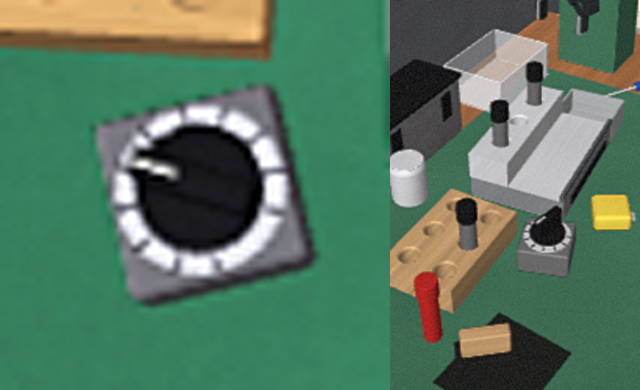

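The knob shows four clicks. In the side view, though, the scraper now sits at about (291,318), shifted toward the mat's edge, so it was knocked. I'll look closely.

```bash
python3 - <<'E'
from arm import *
to(560,-150,330)
g=bot.grab_frame("top"); f=bot.grab_frame("side")
a=cv2.resize(g[215:285,160:240],None,fx=5,fy=5,interpolation=2); b=cv2.resize(f[280:380,240:340],None,fx=3.5,fy=3.5,interpolation=2)
cv2.imwrite("pics/m1.png",np.hstack([cv2.convertScaleAbs(a,alpha=1.6,beta=20),b[:350]])[:,:,::-1])
E
```

```text
(no output)
```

View pics/m1.png

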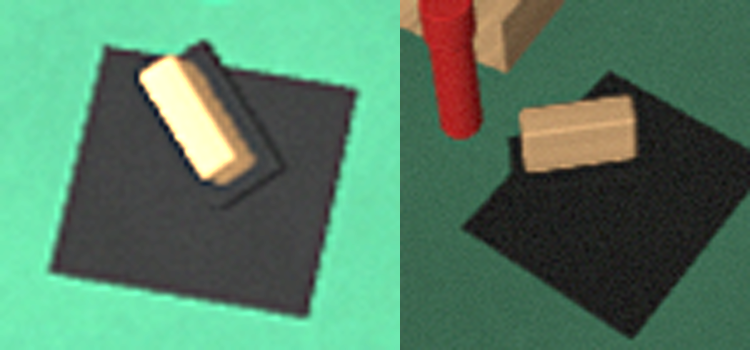

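The scraper's far corner now overhangs the mat. I'll refit its pose, regrip it and set it in the middle of the mat.

```bash
cat > fix.py <<'E'
import io,contextlib
with contextlib.redirect_stdout(io.StringIO()): import fit
from arm import *
fit.C["m"]=("top",160,215,5.)
SC=fit.fit("scraper",[("m",(37.5,12,61),(139,74)),("m",(37.5,-12,61),(176,56)),("m",(-37.5,-12,61),(240,162)),("m",(-37.5,12,61),(210,184)),
("m",(47,-23,19),(207,40)),("m",(-47,-23,19),(285,165)),("m",(-47,23,19),(222,207))],(420,310,.65))
if abs(SC[2]-.69)>.3: raise SystemExit
r=down(SC[2]+np.pi/2)
to(500,120,300); bot.servo_line([SC[0],SC[1],170],r,200)
to(SC[0],SC[1],48,rate=100); bot.grasp(); s=st("grip")
z0=s["tool_pos"][2]
to(SC[0],SC[1],80,rate=60); T=(394,322)
to(*T,80,rate=100); to(*T,58,rate=80)
print(lower(*T,58,z0-1.5,step=1.5,fmax=4,rate=40)); st()
bot.open_gripper(); to(*T,150,rate=100); to(500,120,300); to(560,-150,330); st()
g=bot.grab_frame("top"); f=bot.grab_frame("side"); cv2.imwrite("pics/z_t.png",g[:,:,::-1])
a=cv2.resize(g[215:285,160:240],None,fx=5,fy=5,interpolation=2); b=cv2.resize(f[90:390,220:420],(233,350),interpolation=2)
cv2.imwrite("pics/m2.png",np.hstack([cv2.convertScaleAbs(a,alpha=1.6,beta=20),b])[:,:,::-1])
E
python3 fix.py
```

```text
scraper [426.57 317.83   0.69]
   top [[0.2, 0.4], [-0.1, -0.7], [0.5, -0.7], [-0.7, -0.3], [-0.2, -0.1], [0.4, 0.5], [-0.2, 1.0]]
grip t86.8 pos [426.69 318.04  48.28] F [ 0.08 -0.02  3.4 ] gap 0.270 gf 59.4
(47.5, np.float64(10.505572252576416))
 t90.1 pos [394.06 322.13  48.26] F [-1.61 -2.94  9.23] gap 0.274 gf 60.2
 t94.4 pos [ 559.83 -147.95  330.14] F [-0.46  0.34  0.21] gap 1.000 gf 0.0
```

View pics/m2.png

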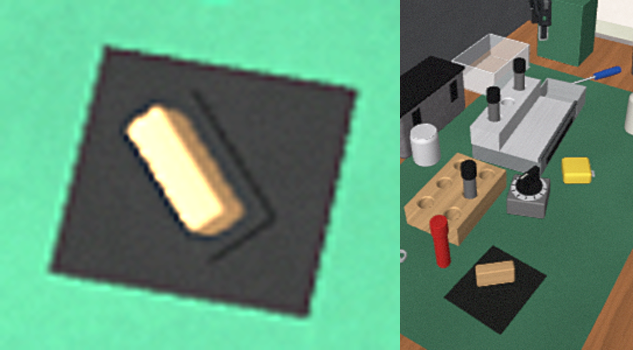

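The scraper stands in the middle of the mat. The tubes are seated, the deck is clear and the knob is at four clicks, so I'm handing in.

```bash
python3 -c "
from rig import bot
print(bot.finish_job())"
```

```text
the job is handed in; nothing more can be done
None
```

I handed the job in after about 95 s: the finished tube is in the rack, all four chips are in the trough, both fresh tubes are in the shaker, the timer is at four clicks, and the scraper, knocked partly off its mat during the run, is back standing on it; the verdict was not reported.

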